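# Carry the loose joint ball level in the dished plate and turn its lip to the lantern slide

## Task

Take the loose steel ball off the neck of the brass lens flange and drop it into the dished brass plate that stands on the round cork mat, without letting it fall on the bench or mat. Then lift the plate by its wooden grip to about ten centimetres above the mat and, still over the mat and with the ball staying in the middle, turn it level through about a quarter turn until its pouring lip points straight at the middle of the upright rackwork slide. Finish while still holding it there, level and still with the ball centred, for the restorer to take; leave the two glass filters, the beech frame and the focusing knob where they lie.

Things in the scene. Friction and masses are not known exactly. Their poses are not given: they have to be found in the camera images.
- ball: plain steel ball, 24 mm across, 57 g (may differ somewhat), loose, resting in the open mouth of the lens flange's neck. Origin: see ball_center for its centre.
- ball_center (a point): centre of the steel ball; at the start about 40 mm above the bench.
- flange: brass lens flange, fixed: a disc 60 mm across and 6 mm thick with an upright round neck 22 mm across rising to 32 mm above the bench, narrower than the ball, so that fingers can come down past the ball on either side. Origin: centre of its underside, on the bench.
- dish: dished brass plate, loose, round, 117 mm across with a rolled rim about 20 mm high, about 160 g with its grip; its inner face slopes up from the centre at 5 degrees out to 22 mm radius, then at 14 degrees to the rim, so the ball rolls to the middle while the plate is level. Origin: centre of its underside. +x points out through the flat pouring lip (a tongue 26 mm wide that ends 80 mm from the centre), -x to the upright wooden grip, z up. It starts level on the mat.
- dish_grip (a point): grasp point of the plate's grip: an upright dark wooden block 14 mm wide across (plate's y), 40 mm long (plate's x) and 40 mm high from the plate's underside, centred 95 mm from the plate's centre on the side opposite the lip. This point is in its middle, 30 mm above the plate's underside. A firm grip (60 N or so) is needed to keep the plate from tipping, as the weight hangs to one side.
- dish_seat (a point): where the ball's centre lies when it is centred in the plate: on the plate's axis, 19 mm above its underside.
- dish_lip (a point): tip of the pouring lip, 78 mm from the plate's centre along the plate's +x, 17 mm above its underside.
- mat: round cork mat, fixed, 240 mm across and 4 mm thick. Origin: centre of its underside, on the bench.
- slide: rackwork lantern slide, fixed, clamped upright in an iron clamp: a walnut board 180 mm long with a round glass and toothed brass ring in its middle and an iron crank on one end, 136 mm high (crank 130 mm), clamp foot 130 by 60 mm. It stands on the left or right of the mat. Origin: centre of its underside on the bench; x runs along the board towards the crank, y is normal to its faces.
- slide_mid (a point): middle of the slide's round glass, 82 mm above the bench: what the lip must point at.
- filter_a: blue glass colour filter, 70 by 70 by 4 mm, loose, lying beyond the mat; leave alone. Origin: centre of its underside.
- filter_b: the second blue glass colour filter, same size, beyond the mat; leave alone. Origin: centre of its underside.
- frame: beech slide frame with a chipped corner, 100 by 80 by 10 mm, loose, lying flat; leave alone. Origin: centre of its underside.
- focus_knob: steel focusing knob, 36 mm across, 28 mm high, loose; leave alone. Origin: centre of its underside.
Things that resemble listed ones, but are neither listed nor needed, are in the scene too. Of the things shaped like the slide, the walnut one is meant.

How it is judged:
By the outcome, as a careful person would: the job done as asked, in the order asked, and still so for the second after the job is handed in, while the arm keeps its last pose, push and grip.
It also fails if it takes over 62 s, if anything falls off the work surface, if the arm or the gripper's body presses on something with over 40 N, if the wrist force passes 120 N, or if a joint passes its speed limit or range.

## Robot

A 6-joint arm with a two-finger parallel gripper is mounted at the origin on the work surface. World frame = base frame: x ahead of the robot, y to its left, z up, the work surface at z = 0. Lengths are in m, angles in rad, forces in N, time in s.
With the tool pointing down it reaches from about 0.325 to 1 m from the base axis. Payload 5.1 kg.
Tool frame: the origin (TCP) lies midway between the tips of the shut fingers; the grasp point (between the pads) lies ctrl.tcp_to_grasp behind it (ctrl.tcp_to_grasp is the distance from the TCP to the grasp point, in m); z points along the fingers, y is the line along which they close (so a half turn about z gives the same grasp; the last joint's range is limited). The gripper opens to 85 mm and grips with 20 to 120 N. Pads are 22 mm wide; open, the fingers measure 114 mm over their backs; the gripper's body (76 mm by 85 mm) begins 54 mm behind the grasp point. The pads swing forward as they close: fully open they stand 13 mm farther back than shut.
Start: joints at [-1.334, 0.124, 1.65, -0, 1.367, -0.083], TCP at [0.204, -0.617, 0.21] pointing down, gripper open.
Joint ranges: [-2.61, 2.61], [-1.02, 2.33], [0.03, 2.71], [-1.35, 4.49], [0.32, 2.68], [-2.91, 2.91]. Speed limits (rad/s): [2.57, 2.57, 3.14, 3.14, 3.14, 3.14].

## Interface

Orientations are given as a unit quaternion [w, x, y, z].
In Python, from cell import ctrl gives the robot as it stands.
- The arm moves only by the shell command python3 -m inch 'ROWS'. ROWS is JSON, a list of rows, each an object with "translation": the shift along the tool's x, y, z in mm, a list of three; "turn": the turn, a rotation vector about the tool's x, y, z in degrees, a list of three; "claw": the closure in counts, from 0 (fully open) to 255 (shut). A call has 1 to 12 rows; each row is the pose to reach, as a shift and turn from the pose commanded when the call began, along the tool's axes at that moment; what a row does not reach only later rows make up. A row lasts 1/10 s, in which the tool goes at most 50 mm and 8.59 degrees, less where a joint would pass 70% of its speed; a pose out of reach is approached as far as the arm can. A call with a gripper value outside its range is refused whole. The fingers move at their own pace and stop on an object; the grip force is fixed at half the most. Time passes only in rows, so rows that repeat a pose let the fingers close. It gives the time, the measured TCP pose, the force, the opening and the grip force at its end, in the units of the state.
- ctrl.get_state(): the state, without advancing time (a new reading comes with each control period).
- ctrl.read_camera(name): name is "scene" or "side" or "wrist"; returns the picture (384x512x3 uint8, blue, green, red); there is no depth.
- ctrl.camera_info(name): a dict with "mtx" (3x3 intrinsics, pixels), "k1" (the pictures are not rectified: a ray, as slopes to the right and down, at radius r is drawn at 1 + k1 r^2 times it, then the intrinsics apply), "rvec" (rotation vector, rad) and "tvec" (3), from world to camera coordinates, as OpenCV has them. Camera axes: x right, y down, z forward; pixel columns grow to the right and rows downward; lengths in m; the calibration is good to about 2 mm. A picture is of the moment at which its call begins: read the wrist's pose just before it. camera_info takes no time and is no camera call; for the wrist camera it gives the pose at the moment of the call.
- ctrl.finish_job(): hands the job in; it is judged then, once.
Trained networks look in the newest picture that a camera, given by its name, has taken for a name from the list of things; names that differ only in an ending like _2 or _b are one class to them, and where a whole thing is asked for, a point or a joint stands for the part that bears it (a point fixed in the world has none). Each returns a list of dicts, best first, with "conf" (0 to 1); they miss things now and then, are a little off and sometimes report something else, mostly with a low value. They report only what shows in the picture. A call takes as long as a camera call. They do not tell look-alikes from the thing itself.
- ctrl.search_frame(name, camera): "location" ([x, y, z] in m, in the coordinates of the camera as it stood for that picture, good to about 4 mm: the middle of the surface that is visible of it).
- ctrl.masks_of(name, camera): "pixels" (384x512 bool, what is visible of it).
- ctrl.pinpoint(name, camera): "location" ([x, y, z] in m, in the coordinates of the camera as it stood for that picture, good to about 4 mm: a listed point, or the origin of a listed thing).
The state is a dict: "clock": time; "joint_pos": joint angles; "qvel": joint speeds; "tau": joint torques, N m; "ee_pos": TCP position; "tcp_rot": TCP orientation; "ft_force": force on the tool from outside, world axes, zero at the start; "ft_torque": the same for the moment, N m; "width": opening from 0.0 (shut) to 1.0 (fully open); "gripper_force": force on a finger pad.
Only numpy, scipy, OpenCV 4.12 (cv2) and the standard library are available. Lean on these libraries where they do the work, as an engineer would, in place of code of your own. Each camera call takes 0.05 s, during which the arm holds its last target. There are 200 camera calls.

## Working session

There is one attempt and no reset: what is moved stays moved. The work goes in short steps, Python scripts to look and compute and a shell command to move; the robot and the scene stay as the last step left them, time stands still between calls to the robot, and variables do not carry over. Pictures are saved under pics/ and viewed, at most 11 in all, crops included, and the job is handed in when it is done.

```bash
ls; mkdir -p pics; cat > h.py <<'E'
import numpy as np, cv2
from cell import ctrl
from scipy.spatial.transform import Rotation as R
def T(cam):
    i=ctrl.camera_info(cam); r=cv2.Rodrigues(np.array(i["rvec"],float))[0]; return r,np.array(i["tvec"],float).ravel(),np.array(i["mtx"],float),i["k1"]
def w(cam,p):
    r,t,_,_=T(cam); return r.T@(np.array(p)-t)
def px(cam,P):
    r,t,K,k=T(cam); c=r@np.array(P)+t; s=c[:2]/c[2]; s=s*(1+k*(s@s)); return K[:2,:2]@s+K[:2,2]
def ray(cam,uv,z):
    r,t,K,k=T(cam); d=np.linalg.solve(K[:2,:2],np.array(uv,float)-K[:2,2]); s=d.copy()
    for _ in range(30): s=d/(1+k*(s@s))
    o=-r.T@t; v=r.T@np.array([s[0],s[1],1]); return o+v*(z-o[2])/v[2]
def show(cam,name,crop=None,scale=1):
    im=ctrl.read_camera(cam)
    if crop: a,b,c,d=crop; im=im[b:d,a:c]
    cv2.imwrite("pics/"+name,cv2.resize(im,None,fx=scale,fy=scale,interpolation=cv2.INTER_CUBIC))
def find(names,cam,n=3):
    for nm in names:
        for d in ctrl.pinpoint(nm,cam)[:n]:
            P=w(cam,d["location"]); print(cam,nm,round(d["conf"],2),P.round(3),px(cam,P).round())
E
python3 - <<'E'
from h import *
a=ctrl.read_camera("scene");b=ctrl.read_camera("side")
cv2.imwrite("pics/a.png",cv2.resize(np.vstack([a,b]),None,fx=.78,fy=.78))
cv2.imwrite("pics/scene.png",cv2.resize(a,None,fx=1.5,fy=1.5))
for c in("scene","side"): find(["ball_center","flange","dish","dish_grip","dish_lip","mat","slide","slide_mid"],c)
print(ctrl.tcp_to_grasp,ctrl.get_state()["tcp_rot"])
E
```

```text
pics
scene ball_center 0.56 [ 0.584 -0.281  0.04 ] [198. 140.]
scene flange 0.63 [ 0.579 -0.277  0.001] [201. 149.]
scene dish 0.67 [ 0.58  -0.28   0.028] [200. 143.]
scene dish 0.57 [ 0.593 -0.029  0.003] [233. 191.]
scene dish_grip 0.87 [ 0.499 -0.043  0.032] [256. 171.]
scene dish_lip 0.69 [ 0.669 -0.02   0.014] [212. 199.]
scene dish_lip 0.26 [0.345 0.205 0.001] [344. 207.]
scene mat 0.56 [ 0.597 -0.039 -0.003] [230. 191.]
scene slide 0.95 [ 0.449  0.449 -0.003] [377. 281.]
scene slide 0.77 [0.608 0.279 0.002] [287. 261.]
scene slide_mid 0.72 [0.45  0.453 0.08 ] [386. 262.]
scene slide_mid 0.62 [ 0.582 -0.281  0.04 ] [199. 140.]
scene slide_mid 0.58 [0.611 0.279 0.081] [288. 242.]
side ball_center 0.46 [ 0.579 -0.281  0.04 ] [295. 329.]
side flange 0.71 [ 0.58  -0.281  0.003] [294. 335.]
side dish 0.81 [ 0.596 -0.033  0.004] [269. 245.]
side dish_grip 0.84 [ 0.498 -0.046  0.039] [233. 250.]
side dish_grip 0.24 [ 0.593 -0.035  0.024] [268. 241.]
side dish_lip 0.94 [ 0.669 -0.018  0.024] [294. 230.]
side mat 0.8 [ 0.595 -0.039  0.004] [269. 247.]
side slide 0.95 [ 0.448  0.448 -0.001] [185. 141.]
side slide 0.61 [0.61  0.274 0.006] [245. 165.]
side slide_mid 0.56 [0.447 0.453 0.09 ] [180. 118.]
side slide_mid 0.43 [ 0.583 -0.277  0.032] [296. 328.]
0.0187 [3.55948563e-06 9.87246743e-01 1.59197574e-01 9.24126402e-06]
```

View pics/scene.png

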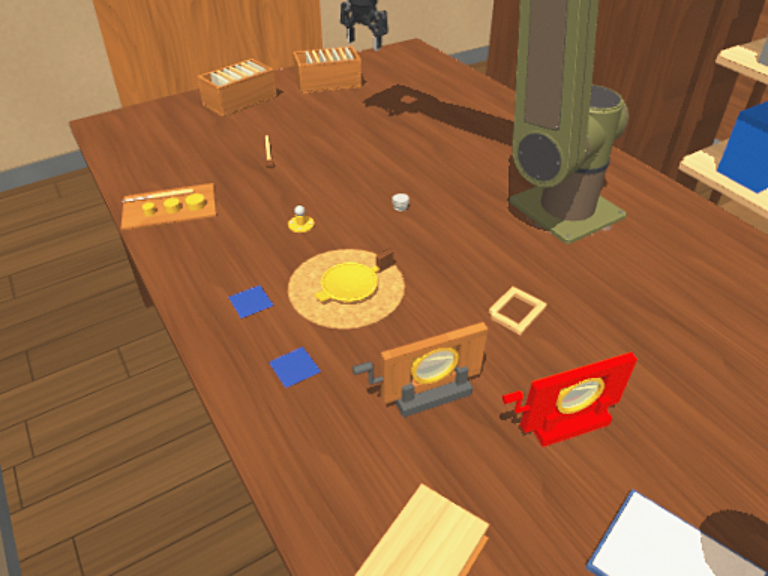

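View pics/a.png

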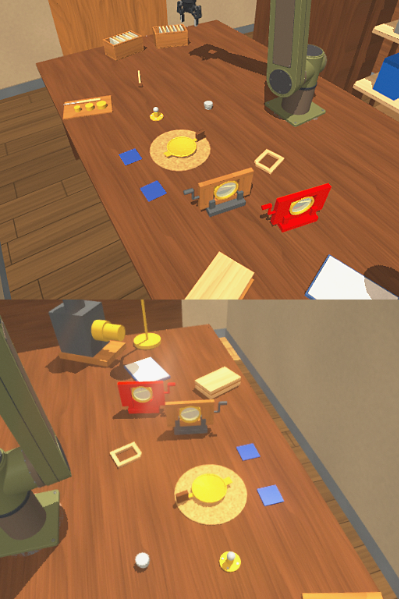

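Slide candidates in the scene camera are the walnut board at (288,242) and the red one at (386,262). The walnut one fits the description, with its mid near (0.610, 0.278). I'll confirm that in a crop, and meanwhile move above the ball.

```bash
python3 - <<'E'
from h import *
show("scene","crop.png",(160,110,440,310),2.7)
E
python3 -m inch '[{"translation":[40,-17,0],"turn":[0,0,0],"claw":0},{"translation":[463,-200,0],"turn":[0,0,9.8],"claw":0},{"translation":[463,-200,0],"turn":[0,0,9.8],"claw":0},{"translation":[463,-200,0],"turn":[0,0,9.8],"claw":0},{"translation":[463,-200,0],"turn":[0,0,9.8],"claw":0},{"translation":[463,-200,0],"turn":[0,0,9.8],"claw":0},{"translation":[463,-200,0],"turn":[0,0,9.8],"claw":0},{"translation":[463,-200,0],"turn":[0,0,9.8],"claw":0},{"translation":[463,-200,0],"turn":[0,0,9.8],"claw":0},{"translation":[463,-200,0],"turn":[0,0,9.8],"claw":0},{"translation":[463,-200,0],"turn":[0,0,9.8],"claw":0},{"translation":[463,-200,0],"turn":[0,0,9.8],"claw":0}]'
python3 -m inch '[{"translation":[0,0,0],"turn":[0,0,0],"claw":0},{"translation":[0,0,0],"turn":[0,0,0],"claw":0},{"translation":[0,0,0],"turn":[0,0,0],"claw":0}]'
python3 - <<'E'
from h import *
show("wrist","w1.png")
find(["ball_center","flange","dish","dish_grip","dish_lip","mat"],"wrist")
print(R.from_quat(ctrl.get_state()["tcp_rot"],scalar_first=True).as_matrix().round(3))
E
```

```text
clock: 2.15
ee_pos: [0.582, -0.2802, 0.2097]
tcp_rot: [-0.0, 0.997, 0.076, -0.0]
ft_force: [-0.6, -0.3, -0.5]
width: 1.002
gripper_force: 0.0
clock: 2.45
ee_pos: [0.5799, -0.283, 0.21]
tcp_rot: [0.0, 0.997, 0.073, -0.0]
ft_force: [0.5, 0.4, -0.6]
width: 0.997
gripper_force: 0.0
wrist ball_center 0.91 [ 0.578 -0.279  0.039] [250. 171.]
wrist flange 0.6 [ 0.578 -0.282 -0.   ] [252. 165.]
wrist flange 0.34 [ 0.344 -0.222 -0.   ] [191. 311.]
wrist dish 0.86 [ 0.596 -0.032  0.003] [ 50. 121.]
wrist dish_grip 0.8 [ 0.503 -0.041  0.033] [ 46. 203.]
wrist dish_lip 0.61 [ 0.668 -0.021  0.023] [24. 52.]
wrist dish_lip 0.44 [ 0.584 -0.273  0.041] [246. 167.]
wrist mat 0.21 [ 0.59  -0.029  0.025] [ 36. 127.]
[[ 0.989  0.148  0.   ]
 [ 0.148 -0.989  0.   ]
 [ 0.    -0.    -1.   ]]
```

View pics/crop.png

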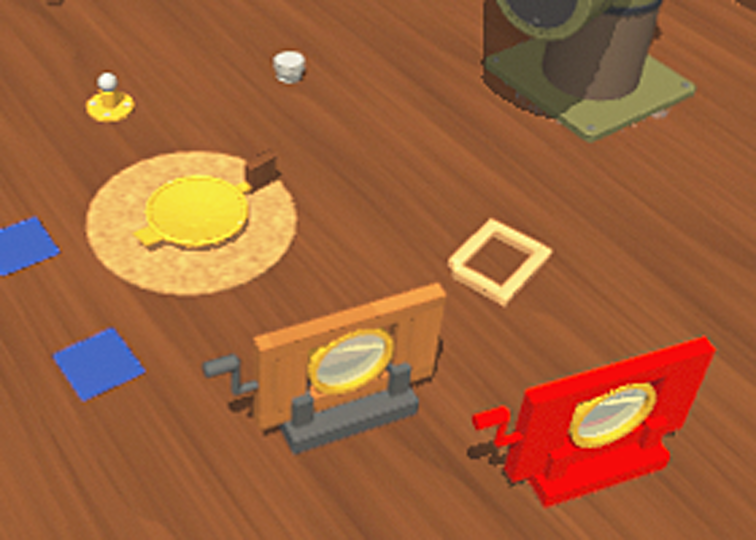

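View pics/w1.png

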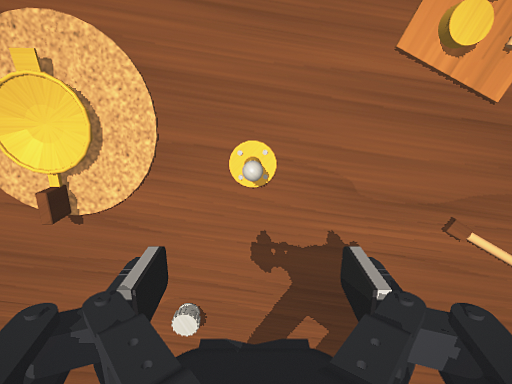

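The crop shows the walnut slide with its iron clamp at (350,360) and the all-red copy at (610,415). The wrist picture shows the ball on the flange at (252,170) and the plate at (45,120) with its grip at the lower side. Next I'll refine the ball position from the mask centroids in all three cameras.

```bash
python3 - <<'E'
from h import *
for c in("wrist","scene","side"):
    for n in ("ball","flange"):
        for d in ctrl.masks_of(n,c)[:2]:
            v,u=np.nonzero(d["pixels"]); print(c,n,round(d["conf"],2),len(u),u.mean().round(1),v.mean().round(1),ray(c,(u.mean(),v.mean()),.04).round(4))
st=ctrl.get_state(); print(st["ee_pos"])
E
```

```text
wrist ball 0.74 323 252.1 171.2 [ 0.5796 -0.2804  0.04  ]
wrist flange 0.78 1450 252.1 161.8 [ 0.5905 -0.2787  0.04  ]
wrist flange 0.31 9610 42.6 128.1 [ 0.5933 -0.0468  0.04  ]
scene ball 0.36 39 199.9 140.1 [ 0.5795 -0.2775  0.04  ]
scene flange 0.44 148 200.2 149.0 [ 0.6014 -0.2309  0.04  ]
side ball 0.16 263 182.5 333.9 [ 0.3451 -0.2297  0.04  ]
side flange 0.72 1699 264.4 242.8 [ 0.5794 -0.0479  0.04  ]
side flange 0.58 416 294.0 337.3 [ 0.5711 -0.2988  0.04  ]
[ 0.58098363 -0.28156255  0.20989338]
```

```bash

python3 -m inch '[{"translation":[-1,-1.5,40],"turn":[0,0,0],"claw":60},{"translation":[-1,-1.5,80],"turn":[0,0,0],"claw":60},{"translation":[-1,-1.5,100],"turn":[0,0,0],"claw":60},{"translation":[-1,-1.5,110],"turn":[0,0,0],"claw":60},{"translation":[-1,-1.5,110],"turn":[0,0,0],"claw":60},{"translation":[-1,-1.5,110],"turn":[0,0,0],"claw":60}]'
python3 - <<'E'
from h import *
ps=[]
for k in range(4):
    ps.append(ctrl.get_state()["ee_pos"]); im=ctrl.read_camera("wrist")
    for d in ctrl.masks_of("ball","wrist")[:1]:
        v,u=np.nonzero(d["pixels"]); print(round(d["conf"],2),len(u),u.mean(),v.mean(),u.min(),u.max(),v.min(),v.max(),ray("wrist",(u.mean(),v.mean()),.04).round(4))
print(np.mean(ps,0),px("wrist",[.580,-.280,.04]), T("wrist")[2])
cv2.imwrite("pics/w2.png",im)
E
```

```text
clock: 3.7
ee_pos: [0.5806, -0.2808, 0.1014]
tcp_rot: [0.001, 0.997, 0.074, 0.001]
ft_force: [0.2, -1.2, 0.3]
width: 0.761
gripper_force: 0.0
0.6 695 253.37410071942446 202.60863309352519 239 268 188 217 [ 0.5791 -0.2816  0.04  ]
0.6 695 253.44172661870505 202.73237410071943 239 268 188 217 [ 0.5788 -0.2815  0.04  ]
0.86 702 253.85612535612535 202.7065527065527 239 268 188 217 [ 0.5786 -0.2815  0.04  ]
0.79 661 253.97730711043872 202.87443267776098 240 268 189 217 [ 0.5783 -0.2813  0.04  ]
[ 0.58071809 -0.28084726  0.10171755] [252.63280575 200.65930068] [[297.441106     0.         253.80247955]
 [  0.         297.441106   193.22729823]
 [  0.           0.           1.        ]]
```

View pics/w2.png

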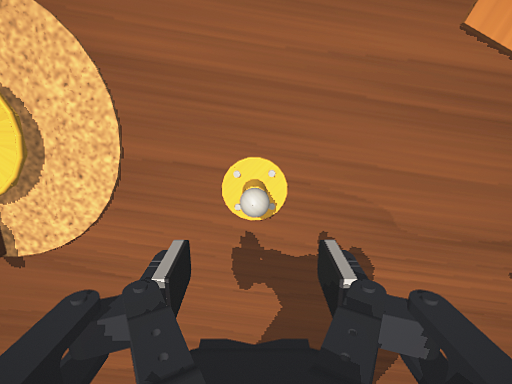

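The ball sits at (253,202), in line with the finger midline at column 254, so it is centred. I'll descend and close.

```bash

python3 -m inch '[{"translation":[-1.5,0,20],"turn":[0,0,0],"claw":60},{"translation":[-1.5,0,40],"turn":[0,0,0],"claw":60},{"translation":[-1.5,0,60],"turn":[0,0,0],"claw":60},{"translation":[-1.5,0,75],"turn":[0,0,0],"claw":60},{"translation":[-1.5,0,80],"turn":[0,0,0],"claw":60},{"translation":[-1.5,0,80],"turn":[0,0,0],"claw":60},{"translation":[-1.5,0,80],"turn":[0,0,0],"claw":60}]'
python3 - <<'E'
from h import *
show("wrist","w3.png")
E
python3 -m inch '[{"translation":[0,0,0],"turn":[0,0,0],"claw":110},{"translation":[0,0,0],"turn":[0,0,0],"claw":130},{"translation":[0,0,0],"turn":[0,0,0],"claw":145},{"translation":[0,0,0],"turn":[0,0,0],"claw":155},{"translation":[0,0,0],"turn":[0,0,0],"claw":165},{"translation":[0,0,0],"turn":[0,0,0],"claw":172},{"translation":[0,0,0],"turn":[0,0,0],"claw":180},{"translation":[0,0,0],"turn":[0,0,0],"claw":190},{"translation":[0,0,0],"turn":[0,0,0],"claw":220},{"translation":[0,0,0],"turn":[0,0,0],"claw":255},{"translation":[0,0,0],"turn":[0,0,0],"claw":255},{"translation":[0,0,0],"turn":[0,0,0],"claw":255}]'

```

```text
clock: 4.8
ee_pos: [0.579, -0.2809, 0.0209]
tcp_rot: [0.0, 0.997, 0.074, 0.001]
ft_force: [-0.1, 0.6, 0.3]
width: 0.765
gripper_force: 0.0
clock: 6.05
ee_pos: [0.5786, -0.281, 0.0205]
tcp_rot: [0.0, 0.997, 0.074, 0.0]
ft_force: [-0.4, -2.2, 4.0]
width: 0.223
gripper_force: 58.7
```

```bash

python3 -m inch '[{"translation":[0,0,-8],"turn":[0,0,0],"claw":255},{"translation":[0,0,-20],"turn":[0,0,0],"claw":255},{"translation":[0,0,-35],"turn":[0,0,0],"claw":255},{"translation":[0,0,-50],"turn":[0,0,0],"claw":255},{"translation":[0,0,-60],"turn":[0,0,0],"claw":255},{"translation":[0,0,-60],"turn":[0,0,0],"claw":255},{"translation":[0,0,-60],"turn":[0,0,0],"claw":255}]'
python3 - <<'E'
from h import *
a=ctrl.read_camera("wrist");b=ctrl.read_camera("side")[250:384,220:398]
cv2.imwrite("pics/w4.png",cv2.resize(np.hstack([a,cv2.resize(b,(512,384))]),None,fx=.78,fy=.78))
E
```

```text
clock: 6.75
ee_pos: [0.5784, -0.2805, 0.0803]
tcp_rot: [0.0, 0.997, 0.074, 0.0]
ft_force: [-1.4, 0.6, -1.7]
width: 0.218
gripper_force: 58.6
```

View pics/w4.png

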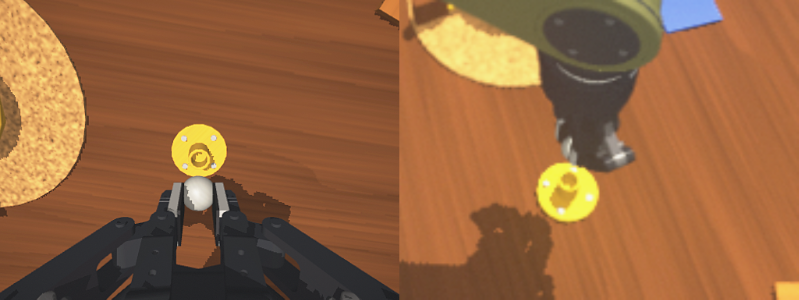

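The wrist picture shows the ball held between the pads at (198,193) and the flange neck empty. I'll carry it over the plate.

```bash

python3 -m inch '[{"translation":[3,-15,0],"turn":[0,0,0],"claw":255},{"translation":[9,-40,0],"turn":[0,0,0],"claw":255},{"translation":[15,-70,0],"turn":[0,0,0],"claw":255},{"translation":[22,-100,0],"turn":[0,0,0],"claw":255},{"translation":[28,-130,0],"turn":[0,0,0],"claw":255},{"translation":[34,-160,0],"turn":[0,0,0],"claw":255},{"translation":[41,-190,0],"turn":[0,0,0],"claw":255},{"translation":[47,-220,0],"turn":[0,0,0],"claw":255},{"translation":[50,-237,0],"turn":[0,0,0],"claw":255},{"translation":[52,-244,0],"turn":[0,0,0],"claw":255},{"translation":[52,-244,0],"turn":[0,0,0],"claw":255},{"translation":[52,-244,0],"turn":[0,0,0],"claw":255}]'
python3 - <<'E'
from h import *
z=ctrl.get_state()["ee_pos"]
a=ctrl.read_camera("wrist"); cv2.imwrite("pics/w5.png",a)
find(["dish","dish_lip","dish_grip","ball_center"],"wrist",1)
for d in ctrl.masks_of("ball","wrist")[:2]:
    v,u=np.nonzero(d["pixels"]); print(d["conf"],len(u),u.mean(),v.mean(),u.min(),u.max(),v.min(),v.max(),ray("wrist",(u.mean(),v.mean()),z[2]+.0187))
print(z)
E
```

```text
clock: 8.05
ee_pos: [0.5935, -0.0322, 0.0798]
tcp_rot: [0.0, 0.997, 0.074, -0.0]
ft_force: [-0.5, 0.1, -0.8]
width: 0.218
gripper_force: 58.6
wrist dish 0.92 [ 0.595 -0.034  0.003] [255. 193.]
wrist dish_lip 0.93 [ 0.671 -0.02   0.019] [252.  97.]
wrist dish_grip 0.56 [ 0.5   -0.043  0.031] [249. 309.]
wrist ball_center 0.85 [ 0.594 -0.027  0.098] [243. 245.]
0.61 1386 253.25252525252526 247.2907647907648 235 271 226 269 [ 0.59349118 -0.03239131  0.09853488]
[ 0.59353009 -0.03216784  0.07983488]
```

View pics/w5.png

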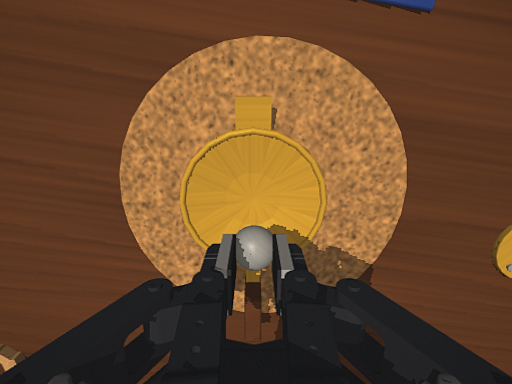

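The plate is in line with the tool, with the lip at (253,112), its centre at (254,193) and the ball held above it at (253,247). I'll lower and release.

```bash

python3 -m inch '[{"translation":[0.5,0,10],"turn":[0,0,0],"claw":255},{"translation":[0.5,0,25],"turn":[0,0,0],"claw":255},{"translation":[0.5,0,40],"turn":[0,0,0],"claw":255},{"translation":[0.5,0,50],"turn":[0,0,0],"claw":255},{"translation":[0.5,0,56],"turn":[0,0,0],"claw":255},{"translation":[0.5,0,56],"turn":[0,0,0],"claw":255},{"translation":[0.5,0,56],"turn":[0,0,0],"claw":255}]'
python3 -m inch '[{"translation":[0,0,0],"turn":[0,0,0],"claw":180},{"translation":[0,0,0],"turn":[0,0,0],"claw":160},{"translation":[0,0,0],"turn":[0,0,0],"claw":150},{"translation":[0,0,0],"turn":[0,0,0],"claw":150},{"translation":[0,0,0],"turn":[0,0,0],"claw":150},{"translation":[0,0,0],"turn":[0,0,0],"claw":150},{"translation":[0,0,-10],"turn":[0,0,0],"claw":150},{"translation":[0,0,-30],"turn":[0,0,0],"claw":150},{"translation":[0,0,-55],"turn":[0,0,0],"claw":150},{"translation":[0,0,-70],"turn":[0,0,0],"claw":120},{"translation":[0,0,-70],"turn":[0,0,0],"claw":100},{"translation":[0,0,-70],"turn":[0,0,0],"claw":90}]'
python3 - <<'E'
from h import *
a=ctrl.read_camera("wrist"); cv2.imwrite("pics/w6.png",a)
find(["dish","dish_lip","dish_grip","ball_center","dish_seat"],"wrist",1)
z=ctrl.get_state()["ee_pos"];print(z)
E
```

```text
clock: 9.05
ee_pos: [0.5943, -0.0314, 0.024]
tcp_rot: [0.0, 0.997, 0.074, 0.0]
ft_force: [0.1, -0.5, -0.9]
width: 0.215
gripper_force: 58.6
clock: 10.25
ee_pos: [0.594, -0.0314, 0.094]
tcp_rot: [0.0, 0.997, 0.074, 0.0]
ft_force: [0.3, 0.4, -0.1]
width: 0.645
gripper_force: 0.0
wrist dish 0.73 [ 0.597 -0.032  0.001] [255. 185.]
wrist dish_lip 0.95 [ 0.668 -0.021  0.02 ] [255. 101.]
wrist ball_center 0.69 [ 0.593 -0.026  0.02 ] [247. 195.]
wrist dish_seat 0.73 [ 0.591 -0.03   0.02 ] [251. 198.]
[ 0.59333399 -0.03134329  0.092723  ]
```

View pics/w6.png

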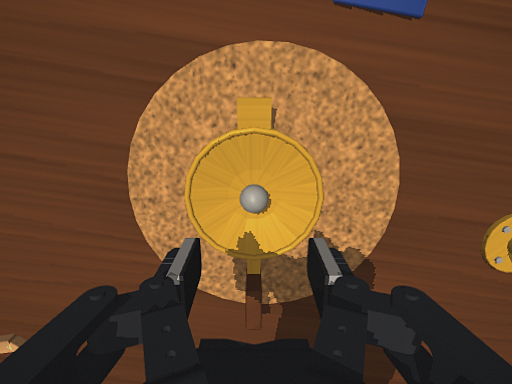

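The ball rests in the middle of the plate at (254,198), and the lip and grip are in line with the tool at columns 255 and 254. Next I go back over the grip.

```bash

python3 -m inch '[{"translation":[-20,0,0],"turn":[0,0,0],"claw":60},{"translation":[-50,0,0],"turn":[0,0,0],"claw":60},{"translation":[-80,0,0],"turn":[0,0,0],"claw":60},{"translation":[-94,0,0],"turn":[0,0,0],"claw":60},{"translation":[-94,0,0],"turn":[0,0,0],"claw":60},{"translation":[-94,0,0],"turn":[0,0,0],"claw":60},{"translation":[-94,0,0],"turn":[0,0,0],"claw":60}]'
python3 - <<'E'
from h import *
Rt=R.from_quat(ctrl.get_state()["tcp_rot"],scalar_first=True)
z=[]
for k in range(3):
    p=ctrl.get_state()["ee_pos"];z.append(p);a=ctrl.read_camera("wrist")
    for n in["dish","dish_lip","dish_grip","ball_center"]:
        for d in ctrl.pinpoint(n,"wrist")[:1]:
            P=w("wrist",d["location"]);print(n,round(d["conf"],2),P.round(3),(1000*Rt.inv().apply(P-p)).round(1))
    for d in ctrl.masks_of("dish_grip","wrist")[:1]:
        v,u=np.nonzero(d["pixels"]); print("mask",len(u),u.min(),u.max(),v.min(),v.max())
cv2.imwrite("pics/w7.png",a); print(np.mean(z,0),Rt.as_rotvec())
E
```

```text
clock: 11.25
ee_pos: [0.502, -0.0453, 0.0941]
tcp_rot: [0.0, 0.997, 0.074, 0.0]
ft_force: [-0.4, 0.8, -0.5]
width: 0.762
gripper_force: 0.0
dish 0.74 [ 0.595 -0.031  0.004] [93.5 -0.1 90.6]
dish_grip 0.58 [ 0.5   -0.046  0.034] [-2.   0.  60.3]
ball_center 0.83 [ 0.594 -0.028  0.024] [93.6 -3.8 70.3]
mask 20521 175 332 0 232
dish_lip 0.7 [ 0.592 -0.034  0.022] [91.4  2.2 72.2]
dish_grip 0.76 [ 0.502 -0.044  0.03 ] [ 0.5 -1.4 63.6]
ball_center 0.95 [ 0.595 -0.024  0.024] [95.3 -6.9 69.6]
mask 20488 175 332 0 231
dish 0.91 [ 0.594 -0.031  0.005] [93.6 -0.4 89. ]
dish_grip 0.84 [ 0.501 -0.047  0.033] [-0.2  2.1 60.7]
ball_center 0.79 [ 0.592 -0.026  0.023] [93.  -5.2 70.8]
mask 20324 175 332 0 231
[ 0.50147983 -0.04533225  0.09397417] [3.13283161e+00 2.33696643e-01 1.06096356e-03]
```

View pics/w7.png

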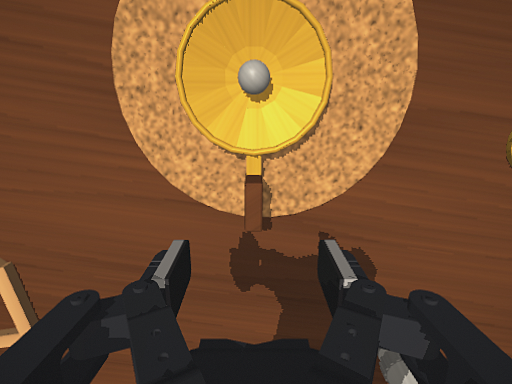

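The grip at (254,200) is centred between the fingers, and the ball sits mid-plate at (254,77). I'll descend and close gently.

```bash

python3 -m inch '[{"translation":[-1,0,20],"turn":[0,0,0],"claw":60},{"translation":[-1,0,45],"turn":[0,0,0],"claw":60},{"translation":[-1,0,65],"turn":[0,0,0],"claw":60},{"translation":[-1,0,75],"turn":[0,0,0],"claw":90},{"translation":[-1,0,78.5],"turn":[0,0,0],"claw":120},{"translation":[-1,0,78.5],"turn":[0,0,0],"claw":150},{"translation":[-1,0,78.5],"turn":[0,0,0],"claw":170},{"translation":[-1,0,78.5],"turn":[0,0,0],"claw":185},{"translation":[-1,0,78.5],"turn":[0,0,0],"claw":195},{"translation":[-1,0,78.5],"turn":[0,0,0],"claw":200},{"translation":[-1,0,78.5],"turn":[0,0,0],"claw":205},{"translation":[-1,0,78.5],"turn":[0,0,0],"claw":210}]'
python3 -m inch '[{"translation":[0,0,0],"turn":[0,0,0],"claw":215},{"translation":[0,0,0],"turn":[0,0,0],"claw":220},{"translation":[0,0,0],"turn":[0,0,0],"claw":225},{"translation":[0,0,0],"turn":[0,0,0],"claw":230},{"translation":[0,0,0],"turn":[0,0,0],"claw":240},{"translation":[0,0,0],"turn":[0,0,0],"claw":255},{"translation":[0,0,0],"turn":[0,0,0],"claw":255},{"translation":[0,0,0],"turn":[0,0,0],"claw":255}]'

```

```text
clock: 13.35
ee_pos: [0.5001, -0.0455, 0.0155]
tcp_rot: [0.0, 0.997, 0.074, 0.0]
ft_force: [0.3, 0.2, -0.2]
width: 0.177
gripper_force: 0.0
clock: 14.15
ee_pos: [0.5002, -0.0455, 0.0157]
tcp_rot: [-0.0, 0.997, 0.074, 0.0]
ft_force: [-2.4, 0.0, 5.2]
width: 0.138
gripper_force: 58.9
```

Gripped. I'll lift 100 mm smoothly and settle.

```bash

python3 -m inch '[{"translation":[0,0,-1],"turn":[0,0,0],"claw":255},{"translation":[0,0,-4],"turn":[0,0,0],"claw":255},{"translation":[0,0,-8],"turn":[0,0,0],"claw":255},{"translation":[0,0,-13],"turn":[0,0,0],"claw":255},{"translation":[0,0,-18],"turn":[0,0,0],"claw":255},{"translation":[0,0,-24],"turn":[0,0,0],"claw":255},{"translation":[0,0,-30],"turn":[0,0,0],"claw":255},{"translation":[0,0,-36],"turn":[0,0,0],"claw":255},{"translation":[0,0,-42],"turn":[0,0,0],"claw":255},{"translation":[0,0,-47],"turn":[0,0,0],"claw":255},{"translation":[0,0,-50],"turn":[0,0,0],"claw":255},{"translation":[0,0,-50],"turn":[0,0,0],"claw":255}]'
python3 - <<'E'
from h import *
a=ctrl.read_camera("wrist"); cv2.imwrite("pics/w8.png",a)
find(["dish","dish_lip","dish_grip","ball_center"],"wrist",1)
b=ctrl.read_camera("side");find(["dish","dish_lip","dish_grip","ball_center"],"side",1)
cv2.imwrite("pics/w8.png",cv2.resize(np.hstack([a,cv2.resize(b[160:290,190:363],(512,384))]),None,fx=.78,fy=.78))
E
```

```text
clock: 15.35
ee_pos: [0.5005, -0.0456, 0.0661]
tcp_rot: [0.0, 0.997, 0.074, 0.001]
ft_force: [0.4, 0.0, -1.1]
width: 0.139
gripper_force: 58.6
wrist dish_grip 0.81 [ 0.5   -0.043  0.081] [248. 244.]
wrist ball_center 0.89 [ 0.594 -0.027  0.071] [244.  57.]
side dish 0.84 [ 0.594 -0.031  0.05 ] [268. 234.]
side dish_lip 0.97 [ 0.671 -0.019  0.072] [296. 218.]
side dish_grip 0.73 [ 0.498 -0.047  0.087] [232. 238.]
side ball_center 0.44 [ 0.592 -0.028  0.072] [267. 228.]
```

View pics/w8.png

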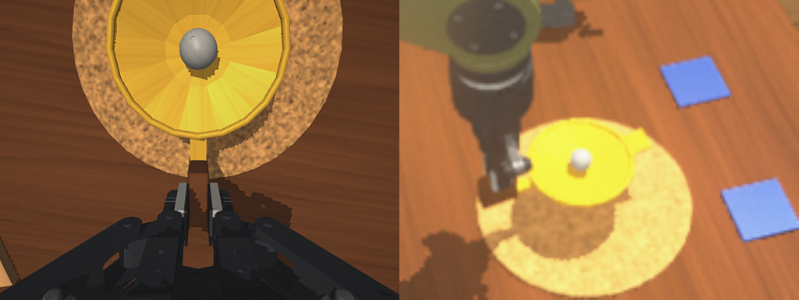

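The plate is level, with the ball in its middle at (198,48) in the wrist view and (580,158) in the side view. I'll lift the remaining 50 mm and start turning about the plate centre. The turn is 78.5° counter-clockwise, in three parts of 26.2°.

```bash

python3 -m inch '[{"translation":[0,0,-1],"turn":[0,0,0],"claw":255},{"translation":[0,0,-4],"turn":[0,0,0],"claw":255},{"translation":[0,0,-8],"turn":[0,0,0],"claw":255},{"translation":[0,0,-13],"turn":[0,0,0],"claw":255},{"translation":[0,0,-18],"turn":[0,0,0],"claw":255},{"translation":[0,0,-24],"turn":[0,0,0],"claw":255},{"translation":[0,0,-30],"turn":[0,0,0],"claw":255},{"translation":[0,0,-36],"turn":[0,0,0],"claw":255},{"translation":[0,0,-42],"turn":[0,0,0],"claw":255},{"translation":[0,0,-47],"turn":[0,0,0],"claw":255},{"translation":[0,0,-50],"turn":[0,0,0],"claw":255},{"translation":[0,0,-50],"turn":[0,0,0],"claw":255}]'
python3 -m inch '[{"translation":[0,0.8,0],"turn":[0,0,-0.5],"claw":255},{"translation":[0.1,3.3,0],"turn":[0,0,-2],"claw":255},{"translation":[0.2,6.6,0],"turn":[0,0,-4],"claw":255},{"translation":[0.6,10.7,0],"turn":[0,0,-6.5],"claw":255},{"translation":[1.2,14.8,0],"turn":[0,0,-9],"claw":255},{"translation":[2.1,19.6,0],"turn":[0,0,-12],"claw":255},{"translation":[3.2,24.5,0],"turn":[0,0,-15],"claw":255},{"translation":[4.6,29.2,0],"turn":[0,0,-18],"claw":255},{"translation":[6.3,33.9,0],"turn":[0,0,-21],"claw":255},{"translation":[7.8,37.7,0],"turn":[0,0,-23.5],"claw":255},{"translation":[9.2,40.7,0],"turn":[0,0,-25.5],"claw":255},{"translation":[9.7,41.7,0],"turn":[0,0,-26.2],"claw":255}]'
python3 - <<'E'
from h import *
ctrl.read_camera("wrist");find(["dish","dish_grip","ball_center"],"wrist",1)
for d in ctrl.masks_of("ball","wrist")[:1]:
    v,u=np.nonzero(d["pixels"]); print(len(u),u.mean(),v.mean())
E
```

```text
clock: 17.05
ee_pos: [0.5004, -0.0456, 0.116]
tcp_rot: [0.0, 0.997, 0.074, 0.001]
ft_force: [-0.6, -1.0, -2.3]
width: 0.134
gripper_force: 58.6
clock: 18.25
ee_pos: [0.5157, -0.0855, 0.1149]
tcp_rot: [-0.0, 0.954, 0.299, -0.0]
ft_force: [0.4, -1.3, -1.7]
width: 0.136
gripper_force: 58.7
wrist ball_center 0.76 [ 0.592 -0.03   0.12 ] [248.  60.]
2074 253.75458052073287 62.44792671166827
```

The ball is steady in the plate. I'll do the second and third parts.

```bash

python3 -m inch '[{"translation":[0,0.8,0],"turn":[0,0,-0.5],"claw":255},{"translation":[0.1,3.3,0],"turn":[0,0,-2],"claw":255},{"translation":[0.2,6.6,0],"turn":[0,0,-4],"claw":255},{"translation":[0.6,10.7,0],"turn":[0,0,-6.5],"claw":255},{"translation":[1.2,14.8,0],"turn":[0,0,-9],"claw":255},{"translation":[2.1,19.6,0],"turn":[0,0,-12],"claw":255},{"translation":[3.2,24.5,0],"turn":[0,0,-15],"claw":255},{"translation":[4.6,29.2,0],"turn":[0,0,-18],"claw":255},{"translation":[6.3,33.9,0],"turn":[0,0,-21],"claw":255},{"translation":[7.8,37.7,0],"turn":[0,0,-23.5],"claw":255},{"translation":[9.2,40.7,0],"turn":[0,0,-25.5],"claw":255},{"translation":[9.7,41.7,0],"turn":[0,0,-26.2],"claw":255}]'
python3 -m inch '[{"translation":[0,0.8,0],"turn":[0,0,-0.5],"claw":255},{"translation":[0.1,3.3,0],"turn":[0,0,-2],"claw":255},{"translation":[0.2,6.6,0],"turn":[0,0,-4],"claw":255},{"translation":[0.6,10.7,0],"turn":[0,0,-6.5],"claw":255},{"translation":[1.2,14.8,0],"turn":[0,0,-9],"claw":255},{"translation":[2.1,19.6,0],"turn":[0,0,-12],"claw":255},{"translation":[3.2,24.5,0],"turn":[0,0,-15],"claw":255},{"translation":[4.6,29.2,0],"turn":[0,0,-18],"claw":255},{"translation":[6.3,33.9,0],"turn":[0,0,-21],"claw":255},{"translation":[7.8,37.7,0],"turn":[0,0,-23.5],"claw":255},{"translation":[9.2,40.7,0],"turn":[0,0,-25.5],"claw":255},{"translation":[9.7,41.7,0],"turn":[0,0,-26.2],"claw":255}]'
python3 -m inch '[{"translation":[0,0,0],"turn":[0,0,0],"claw":255},{"translation":[0,0,0],"turn":[0,0,0],"claw":255},{"translation":[0,0,0],"turn":[0,0,0],"claw":255},{"translation":[0,0,0],"turn":[0,0,0],"claw":255},{"translation":[0,0,0],"turn":[0,0,0],"claw":255}]'
python3 - <<'E'
from h import *
st=ctrl.get_state(); M=R.from_quat(st["tcp_rot"],scalar_first=True).as_matrix(); print(M.round(4)[:,0],M[:,2].round(4))
c=np.array(st["ee_pos"])+.0945*M[:,0]; s=np.array([.610,.278]); d=s-c[:2]
print("centre",c,"want",np.degrees(np.arctan2(d[1],d[0])),"yaw",np.degrees(np.arctan2(M[1,0],M[0,0])))
im={}
for k in("wrist","scene","side"):
    im[k]=ctrl.read_camera(k); find(["dish","dish_lip","dish_grip","ball_center","slide","slide_mid"],k,2)
cv2.imwrite("pics/w9.png",cv2.resize(np.hstack([im["wrist"],cv2.resize(im["side"][90:282,150:406],(512,384))]),None,fx=.78,fy=.78))
E
```

```text
clock: 19.7
ee_pos: [0.548, -0.1144, 0.1155]
tcp_rot: [0.0, 0.862, 0.508, 0.0]
ft_force: [0.1, 0.6, -2.5]
width: 0.139
gripper_force: 58.7
clock: 20.9
ee_pos: [0.5891, -0.1259, 0.1154]
tcp_rot: [0.0, 0.724, 0.69, 0.0]
ft_force: [-1.1, 1.2, -1.7]
width: 0.136
gripper_force: 58.7
clock: 21.4
ee_pos: [0.5887, -0.1258, 0.1154]
tcp_rot: [0.0, 0.725, 0.689, 0.0]
ft_force: [0.1, -0.0, -2.0]
width: 0.138
gripper_force: 58.7
[0.0502 0.9987 0.    ] [ 0.  0. -1.]
centre [ 0.59340706 -0.03144025  0.11544693] want 86.9306004199138 yaw 87.121712160508
wrist dish_grip 0.6 [ 0.592 -0.126  0.133] [259. 246.]
wrist ball_center 0.59 [ 0.592 -0.029  0.12 ] [251.  54.]
scene dish 0.89 [ 0.596 -0.033  0.1  ] [230. 166.]
scene dish 0.51 [ 0.589 -0.123  0.134] [217. 141.]
scene dish_lip 0.69 [0.597 0.046 0.117] [244. 177.]
scene dish_lip 0.28 [ 0.593 -0.031  0.099] [231. 166.]
scene dish_grip 0.94 [ 0.586 -0.125  0.134] [218. 140.]
scene ball_center 0.41 [ 0.598 -0.032  0.117] [230. 162.]
scene slide 0.84 [ 0.609  0.28  -0.002] [287. 263.]
scene slide 0.77 [ 0.45   0.451 -0.003] [378. 281.]
scene slide_mid 0.8 [0.45  0.452 0.078] [385. 262.]
scene slide_mid 0.57 [0.609 0.278 0.08 ] [288. 242.]
side dish_lip 0.59 [0.601 0.044 0.118] [263. 194.]
side dish_grip 0.69 [ 0.59  -0.129  0.137] [280. 245.]
```

View pics/w9.png

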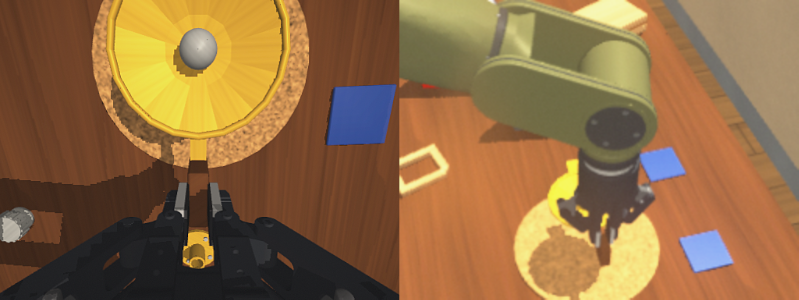

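The wrist picture shows the ball in the plate's middle at (198,48), unchanged since the lift. The plate is about 100 mm up over the mat, level, and its lip is within 0.2° of the slide's middle. I'll hand it in.

```bash
python3 -c "
from cell import ctrl
print(ctrl.finish_job())"
```

```text
the job is handed in; nothing more can be done
None
```

I handed the job in at about 22 s on the robot's clock: the gripper is holding the plate level about 10 cm above the mat, ball centred, lip pointing at the middle of the walnut slide to within about 0.2° by my measurements.

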